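# Pack a finished print run into its inserts

### The job

The print run is done: take the four green printed parts off the glass plate and lay each one in the black packing insert whose pocket has its shape and size, upright, flat on the pocket floor and lined up with the pocket. Leave the scraper and the bottle where they are.

Things in the scene. Friction and masses are not known exactly. Their poses are not given: they have to be found in the camera images.
- big_round: Printed part, green plastic, big round knob: 56 mm diameter, 24 mm high, fluted flank, small dark bore mark on top. Loose, upright, at the start on the white glass print plate (4 mm thick, top at height 4 mm). Origin: centre of its underside, z up. 25 to 45 g nominal.
- small_round: Printed part, green plastic, small round foot: 34 mm diameter, 24 mm high, small dark bore mark on top. Loose, upright, at the start on the white glass print plate (4 mm thick, top at height 4 mm). Origin: centre of its underside, z up. 25 to 45 g nominal.
- square: Printed part, green plastic, square motor cap: 42 x 42 mm, 24 mm high, large dark round mark on top; its x and y axes are square to its sides. Loose, upright, at the start on the white glass print plate (4 mm thick, top at height 4 mm). Origin: centre of its underside, z up. 25 to 45 g nominal.
- long: Printed part, green plastic, long clamp block: 70 mm along its x axis, 24 mm along its y axis, 24 mm high, two dark bore marks on top. Loose, upright, at the start on the white glass print plate (4 mm thick, top at height 4 mm). Origin: centre of its underside, z up. 25 to 45 g nominal.
- insert_big_round: Packing insert: fixed black plate 100 x 100 mm, 8 mm thick, lying on a 3 mm mat, with one central round pocket 72 mm across, 4 mm deep, open above, with a grey floor (4 mm above the plate's underside, 7 mm above the table). Origin: centre of the plate's underside, under the pocket's centre, z up.
- insert_small_round: Packing insert: fixed black plate 100 x 100 mm, 8 mm thick, lying on a 3 mm mat, with one central round pocket 50 mm across, 4 mm deep, open above, with a grey floor (4 mm above the plate's underside, 7 mm above the table). Origin: centre of the plate's underside, under the pocket's centre, z up.
- insert_square: Packing insert: fixed black plate 100 x 100 mm, 8 mm thick, lying on a 3 mm mat, with one central square pocket 58 x 58 mm, sides along its x and y axes, 4 mm deep, open above, with a grey floor (4 mm above the plate's underside, 7 mm above the table). Origin: centre of the plate's underside, under the pocket's centre, z up.
- insert_long: Packing insert: fixed black plate 100 x 100 mm, 8 mm thick, lying on a 3 mm mat, with one central oblong pocket 86 mm along its x axis, 40 mm along its y axis, 4 mm deep, open above, with a grey floor (4 mm above the plate's underside, 7 mm above the table). Origin: centre of the plate's underside, under the pocket's centre, z up.
- scraper: Bystander: print scraper, wooden handle (110 x 26 x 18 mm, towards its -x) and steel blade 60 mm wide, 210 mm long in all, lying flat on the table beyond the work; origin at the front end of the handle, underside. To be left alone.
- bottle: Bystander: closed bottle, 54 mm diameter, 130 mm high, standing beyond the work; origin at the centre of its base. To be left alone.
Mind the look-alikes: they are no part of the job. What is shaped like the small_round but brown or pink is not meant.

How it is judged (in metres and radians):
At the end, for the whole second after the job is handed in: Each part is at rest in its own insert's pocket: centre within 12 mm of the pocket's, underside on the pocket floor (under 6.5 mm above the insert's underside), upright within 0.1 rad; long block and square cap within 0.3 rad of their pocket's sides, any equivalent way round (horizontal distance between big_round and insert_big_round below 0.012 m and z of big_round in the frame of insert_big_round between 0 and 0.0065 m and angle between each of big_round, small_round, square, long's own z axis and vertical below 0.1 rad and linear speed of each of big_round, small_round, square, long below 0.01 m/s and angular speed of each of big_round, small_round, square, long below 0.1 rad/s and horizontal distance between small_round and insert_small_round below 0.012 m and z of small_round in the frame of insert_small_round between 0 and 0.0065 m and horizontal distance between square and insert_square below 0.012 m and z of square in the frame of insert_square between 0 and 0.0065 m and horizontal distance between long and insert_long below 0.012 m and z of long in the frame of insert_long between 0 and 0.0065 m and angle between the x axis of long and the x axis of insert_long, either way round below 0.3 rad and (angle between the x axis of square and the x axis of insert_square, either way round below 0.3 rad or angle between the x axis of square and the y axis of insert_square, either way round below 0.3 rad)); the robot touches nothing.
It fails at once if the scraper is pushed away or knocked over (distance of scraper from where it was at the start of the episode above 0.03 m or angle between scraper's own z axis and vertical above 0.5 rad).
It fails at once if the bottle is pushed away or knocked over (distance of bottle from where it was at the start of the episode above 0.03 m or angle between bottle's own z axis and vertical above 0.5 rad).
It also fails if it takes over 99 s, if anything falls off the work surface, if the arm or the gripper's body presses on something with over 40 N, if the wrist force passes 120 N, or if a joint passes its speed limit or range.

### The arm

A 7-joint arm with a two-finger parallel gripper is mounted at the origin on the work surface. World frame = base frame: x ahead of the robot, y to its left, z up, the work surface at z = 0. Lengths are in mm, angles in rad, forces in N, time in s.
With the tool pointing down it reaches from about 425 to 1025 mm from the base axis. Payload 3.6 kg.
Tool frame: the origin (TCP) lies at the very end of the fingers, on their centre line; the grasp point (between the pads) lies r.pinch_z behind it (r.pinch_z is the distance from the TCP to the grasp point, in mm); z points along the fingers, y is the line along which they close (so a half turn about z gives the same grasp; the last joint's range is limited). The gripper opens to 85 mm and grips with 20 to 120 N. Pads are 22 mm wide; open, the fingers measure 114 mm over their backs; the gripper's body (76 mm by 85 mm) begins 54 mm behind the grasp point. The pads swing forward as they close: fully open they stand 13 mm farther back than shut.
Start: joints at [-1.256, 0.591, 0.048, 1.609, -0.033, 0.943, -0.034], TCP at [288.19, 665.264, 231.302] pointing down, gripper open.
Joint ranges: [-2.69, 2.69], [-0.47, 2.24], [-1.27, 1.36], [0.19, 2.51], [-1.53, 4.68], [0.08, 2.07], [-3.09, 3.09]. Speed limits (rad/s): [2.57, 2.57, 3.14, 3.14, 3.14, 3.14, 3.14].

### API

Orientations are given as [roll, pitch, yaw] about the fixed x, y, z axes, in that order (R = Rz(yaw) Ry(pitch) Rx(roll)).
In Python, from station import r, imaging gives the robot as it stands. The module is installed in compiled form; this text tells all that it offers.
- The arm moves only by the shell command python3 -m creep 'ROWS' [FORCE]. ROWS is JSON, a list of rows, each a list of 5 numbers: the opening, from 0 (shut) to 1 (fully open), then the shift along the tool's x, y, z in cm, then the turn about the tool's z in degrees. In form: [[gripper, tx, ty, tz, spin], ...]. A call has 1 to 12 rows; each row is the pose to reach, as a shift and turn from the pose commanded when the call began, along the tool's axes at that moment; what a row does not reach only later rows make up. A row lasts 1/8 s, in which the tool goes at most 62.5 mm and 10.7 degrees, less where a joint would pass 70% of its speed; a pose out of reach is approached as far as the arm can. A call with a gripper value outside its range is refused whole. The fingers move at their own pace and stop on an object; FORCE is the grip in N (left out, the last holds). Time passes only in rows, so rows that repeat a pose let the fingers close. It gives the time, the measured TCP pose, the force, the opening and the grip force at its end, in the units of the state.
- r.state(): the state, without advancing time (a new reading comes with each control period).
- imaging.read_camera(name): name is "scene" or "top" or "wrist"; returns the picture (400x640x3 uint8, red, green, blue); there is no depth.
- imaging.calibration(name): a dict with "intrinsics" (3x3 intrinsics, pixels), "cam_to_world" (4x4, takes a point from camera to world coordinates); the wrist camera has in their place "mount" (4x4, takes a point from camera to tool coordinates, whose origin is the TCP and whose axes are the flange's). Camera axes: x right, y down, z forward; pixel columns grow to the right and rows downward; lengths in mm; the calibration is good to about 2 mm. A picture is of the moment at which its call begins: read the wrist's pose just before it. calibration takes no time and is no camera call.
- r.sign_off(): hands the job in; it is judged then, once.
The state is a dict: "time": time; "joints": joint angles; "dq": joint speeds; "tau": joint torques, N m; "eef_pos": TCP position; "eef_rot": TCP orientation; "wrist_force": force on the tool from outside, world axes, zero at the start; "moment": the same for the moment, N m; "finger_gap": opening from 0.0 (shut) to 1.0 (fully open); "grasp_force": force on a finger pad.
Only numpy, scipy, OpenCV 4.12 (cv2) and the standard library are available. Lean on these libraries where they do the work, as an engineer would, in place of code of your own. Each camera call takes 0.05 s, during which the arm holds its last target. There are 200 camera calls.

## Working session

There is one attempt and no reset: what is moved stays moved. The work goes in short steps, Python scripts to look and compute and a shell command to move; the robot and the scene stay as the last step left them, time stands still between calls to the robot, and variables do not carry over. Pictures are saved under pics/ and viewed, at most 14 in all, crops included, and the job is handed in when it is done.

```bash
mkdir -p pics; python3 - <<'E'
from station import r, imaging
import cv2, numpy as np
s=r.state(); print(s, r.pinch_z)
for n in ["top","scene"]:
    im=imaging.read_camera(n); cv2.imwrite(f"pics/{n}0.png",cv2.cvtColor(im,cv2.COLOR_RGB2BGR))
    print(n,imaging.calibration(n))
print(imaging.calibration("wrist"))
E
```

```text
{'time': 0.0, 'joints': array([-1.25549553,  0.59210739,  0.04827613,  1.60984542, -0.03326693,
        0.94270053, -0.03373255]), 'dq': array([-1.65145226e-03,  2.91449958e-04,  2.67909049e-04, -8.38355736e-05,
        1.04635308e-03,  1.75747276e-04, -2.99763675e-04]), 'tau': array([ 2.30952837e-04, -5.48700643e+01,  1.54700182e+00, -1.98123854e+01,
        9.45616281e-03,  8.90375697e-03, -1.42465879e-05]), 'eef_pos': array([287.84908103, 664.49440924, 230.14015489]), 'eef_rot': array([-3.13933997e+00,  1.40321994e-04,  2.73287853e+00]), 'wrist_force': array([-0.41447159, -0.04794388, -0.78068056]), 'moment': array([ 0.02025474,  0.03746769, -0.02533973]), 'grasp_force': 0.0, 'finger_gap': 0.9980718665101395} 18.700000000000003
top {'intrinsics': array([[516.36928398,   0.        , 311.91011659],
       [  0.        , 516.36928398, 200.26946444],
       [  0.        ,   0.        ,   1.        ]]), 'cam_to_world': array([[-1.79893343e-02, -9.96956343e-01,  7.58579863e-02,
         5.46505269e+02],
       [-9.99739800e-01,  1.68714220e-02, -1.53521390e-02,
         1.81526423e+01],
[... 527 characters left out ...]
9e+02],
       [ 1.34614424e-02, -5.14385807e-01, -8.57453224e-01,
         7.09610745e+02],
       [ 0.00000000e+00,  0.00000000e+00,  0.00000000e+00,
         1.00000000e+00]])}
{'intrinsics': array([[324.1332512 ,   0.        , 314.92654335],
       [  0.        , 324.1332512 , 200.7599254 ],
       [  0.        ,   0.        ,   1.        ]]), 'mount': array([[-3.93496525e-04, -9.48153290e-01, -3.17813128e-01,
         8.12835092e+01],
       [ 9.99999913e-01, -4.16833881e-04,  5.43062544e-06,
        -1.76723822e-01],
       [-1.37624345e-04, -3.17813099e-01,  9.48153371e-01,
        -1.43163634e+02],
       [ 0.00000000e+00,  0.00000000e+00,  0.00000000e+00,
         1.00000000e+00]])}
```

View pics/top0.png

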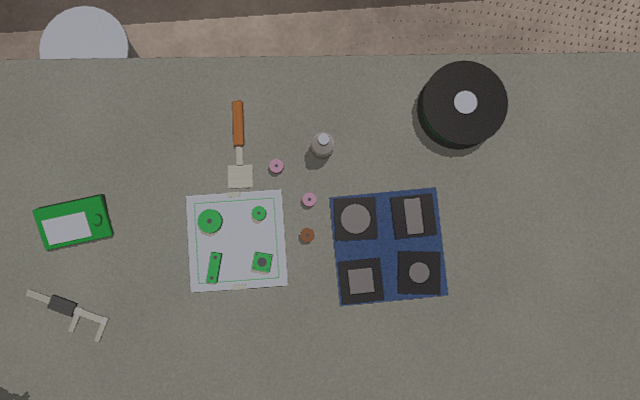

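View pics/scene0.png

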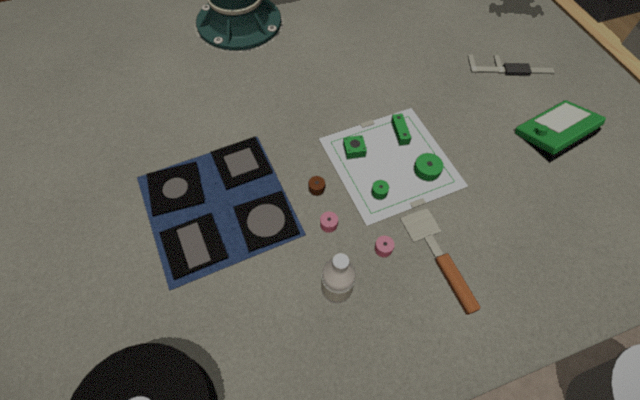

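Candidates for small_round in the top view are green (259,213), pink (276,166), pink (309,200) and brown (307,235). Only the green one, on the white plate, fits the description. I'll measure next and confirm it in a crop.

```bash
cat > h.py <<'E'
import numpy as np, cv2
from station import r, imaging
from scipy.spatial.transform import Rotation as R
def cast(uv,z,cal,T=None):
    K=cal["intrinsics"]; T=cal["cam_to_world"] if T is None else T
    uv=np.atleast_2d(uv).astype(float)
    d=np.c_[uv,np.ones(len(uv))]@np.linalg.inv(K).T@T[:3,:3].T
    o=T[:3,3]; return (o+d*((z-o[2])/d[:,2])[:,None])[:,:2]
def wristT():
    s=r.state(); T=np.eye(4); T[:3,:3]=R.from_euler('xyz',s["eef_rot"]).as_matrix(); T[:3,3]=s["eef_pos"]
    return T@imaging.calibration("wrist")["mount"]
def rect(c,z,cal,T=None):
    w=cast(c.reshape(-1,2),z,cal,T).astype(np.float32)
    (x,y),(a,b),_=q=cv2.minAreaRect(w); p=cv2.boxPoints(q); e=[p[1]-p[0],p[2]-p[1]]
    L=max(e,key=np.linalg.norm); ang=np.degrees(np.arctan2(L[1],L[0]))
    return np.round([x,y,a,b,(ang+90)%180-90],1)
def blobs(m,amin):
    cs,_=cv2.findContours(m.astype(np.uint8),cv2.RETR_EXTERNAL,cv2.CHAIN_APPROX_NONE)
    return [c for c in cs if cv2.contourArea(c)>amin]
def green(hsv): return (hsv[...,0]>45)&(hsv[...,0]<80)&(hsv[...,1]>120)&(hsv[...,2]>50)
E
python3 - <<'E'
from h import *
im=cv2.imread("pics/top0.png"); cal=imaging.calibration("top"); hsv=cv2.cvtColor(im,cv2.COLOR_BGR2HSV)
g=green(hsv); print("parts")
for c in blobs(g[180:300,180:295],60):
    c=c+[180,180]; M=cv2.moments(c); u=[M['m10']/M['m00'],M['m01']/M['m00']]
    f=np.zeros(g.shape,np.uint8); cv2.drawContours(f,[c],-1,1,-1)
    h=cv2.connectedComponentsWithStats(((f>0)&~g).astype(np.uint8))
    print(np.round(u),rect(c,28,cal),"ctr28",cast(u,28,cal).round(1),"marks",[(int(s[4]),cast(p,28,cal)[0].round(1)) for s,p in zip(h[2][1:],h[3][1:])])
print("pockets")
sub=im[180:310,325:455].astype(int); m=(sub.min(2)>75)&(np.ptp(sub,axis=2)<40)
for c in blobs(m,150):
    c=c+[325,180]; x,y,w,h=cv2.boundingRect(c)
    if x<=326 or y<=181 or x+w>=453 or y+h>=308: continue
    M=cv2.moments(c); u=[M['m10']/M['m00'],M['m01']/M['m00']]; print(np.round(u),rect(c,7,cal),cast(u,7,cal).round(1))
cv2.imwrite("pics/crop0.png",np.hstack([cv2.resize(im[150:300,180:330],(400,400),interpolation=2),cv2.resize(im[175:325,325:475],(400,400),interpolation=2)]))
E
```

```text
parts
[262. 262.] [497.5 118.8  40.3  40.7 -10.5] ctr28 [[497.5 118.1]] marks [(76, array([497.2, 119.8])), (2, array([508.9, 102. ])), (3, array([479.3, 107.8]))]
[214. 267.] [487.2 231.   23.6  69.  -10.2] ctr28 [[487.2 231.1]] marks [(14, array([510.1, 228.7])), (14, array([462.8, 236.4]))]
[210. 221.] [594.2 240.2  53.9  51.5  89. ] ctr28 [[595.1 240.1]] marks [(23, array([594.7, 241.6]))]
[259. 213.] [ 6.121e+02  1.254e+02  3.050e+01  3.060e+01 -6.000e-01] ctr28 [[611.5 125. ]] marks [(11, array([611.2, 125.7]))]
pockets
```

View pics/crop0.png

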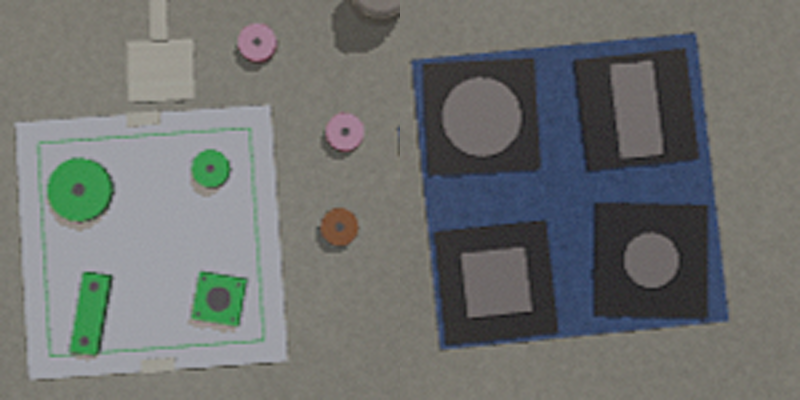

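The crop shows the green small foot at crop (210,170), with the pink and brown ones off the plate. On the right, the grey pocket floors are big round (482,117), long (637,110), square (497,283) and small round (651,260).

```bash
python3 - <<'E'
from h import *
im=cv2.imread("pics/top0.png"); cal=imaging.calibration("top")
print(im[219,356],im[205,350-12],im[250,388],im[315,500])
m=((im.max(2)>70)&(np.ptp(im.astype(int),axis=2)<40)).astype(np.uint8)
n,l,st,ce=cv2.connectedComponentsWithStats(m,connectivity=4)
for name,(u,v) in dict(big=(356,219),long=(414,216),square=(361,281),small=(419,272)).items():
    k=l[v,u]; c=max(blobs(l==k,50),key=cv2.contourArea)
    print(name,st[k][4],rect(c,7,cal),cast(ce[k],7,cal).round(1))
E
```

```text
[103 106 113] [52 54 55] [99 69 54] [111 120 125]
big 708 [ 595.  -104.4   69.5   69.5   88.7] [[ 595.3 -103.6]]
long 593 [ 599.8 -243.4   85.8   40.4    5. ] [[ 599.3 -243.4]]
square 598 [ 448.  -113.1   57.1   58.3  -84.9] [[ 447.8 -113.1]]
small 343 [ 465.  -252.5   47.7   47.3   88.1] [[ 464.9 -252.1]]
```

```bash
cat >> h.py <<'E'
def go(*goals):
    """print row shifts (cm, deg) from the present pose to goals x,y,z,yaw_deg"""
    s=r.state(); p=s["eef_pos"]; Rm=R.from_euler('xyz',s["eef_rot"]); y0=np.degrees(s["eef_rot"][2])
    print("now",p.round(1),round(y0,1))
    for x,y,z,yaw in goals:
        t=Rm.inv().apply(np.array([x,y,z])-p)/10; print((x,y,z,yaw),t.round(2),round((y0-yaw+180)%360-180,1))
E
python3 -c "
from h import *
go((594.7,241,120,180),(594.7,241,7,180))"
```

```text
now [287.9 664.6 230.2] 156.6
(594.7, 241, 120, 180) [-44.99 -26.65  11.08] -23.4
(594.7, 241, 7, 180) [-44.99 -26.63  22.38] -23.4
```

```bash
python3 -m creep '[[1,-10,-6,2,-6],[1,-20,-12,4,-12],[1,-30,-18,6,-20],[1,-40,-24,9,-23.4],[1,-45,-26.7,11,-23.4],[1,-45,-26.7,11,-23.4],[1,-45,-26.7,11,-23.4],[1,-45,-26.7,11,-23.4],[1,-45,-26.7,11,-23.4],[1,-45,-26.7,11,-23.4],[1,-45,-26.7,11,-23.4],[1,-45,-26.7,11,-23.4]]' 30
python3 - <<'E'
from h import *
T=wristT(); im=imaging.read_camera("wrist"); bgr=cv2.cvtColor(im,cv2.COLOR_RGB2BGR); cv2.imwrite("pics/w1.png",bgr)
cal=imaging.calibration("wrist")
for c in blobs(green(cv2.cvtColor(bgr,cv2.COLOR_BGR2HSV)),400):
    x,y,w,h=cv2.boundingRect(c); print((x,y,w,h),rect(c,28,cal,T))
go((594.7,241,50,180),(594.7,241,7,180))
E
```

```text
time: 1.6
eef_pos: [593.9, 243.8, 121.6]
eef_rot: [3.14, -0.0, -3.139]
wrist_force: [-0.5, 0.6, 0.1]
finger_gap: 1.002
grasp_force: 0.0
(145, 205, 43, 39) [612.  125.9  32.6  33.1 -51. ]
(277, 168, 72, 70) [5.942e+02 2.417e+02 5.630e+01 5.520e+01 1.000e-01]
(602, 157, 38, 129) [614.4 487.1 115.8  26.4  17.8]
(87, 0, 239, 254) [546.6 176.1 174.  156.6   3.1]
now [594.  243.7 121.6] -179.8
(594.7, 241, 50, 180) [-0.07 -0.28  7.16] 0.2
(594.7, 241, 7, 180) [-0.07 -0.28 11.46] 0.2
```

View pics/w1.png

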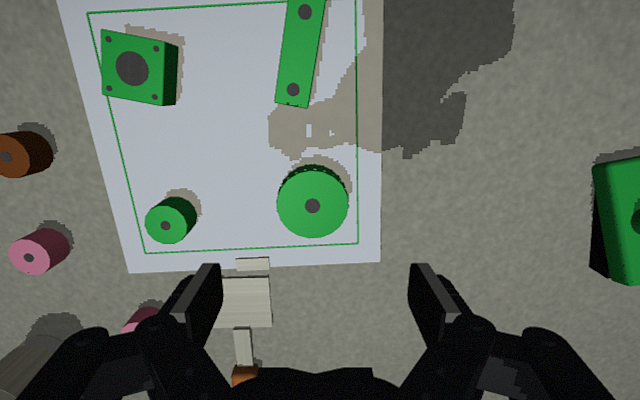

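The wrist view shows the knob at (313,203), and it agrees with the top camera to within 1 mm. Now I'll descend and close.

```bash
python3 -m creep '[[1,0,-0.25,4,0],[1,0,-0.25,8,0],[1,0,-0.25,11.4,0],[1,0,-0.25,11.4,0],[0,0,-0.25,11.4,0],[0,0,-0.25,11.4,0],[0,0,-0.25,11.4,0],[0,0,-0.25,11.4,0],[0,0,-0.25,11.4,0],[0,0,-0.25,11.4,0],[0,0,-0.25,11.4,0],[0,0,-0.25,11.4,0]]' 30
python3 -c "
from h import *
go((594.7,241,150,180),(595.2,-104,150,180),(595.2,-104,10,180))"
```

```text
time: 3.15
eef_pos: [596.3, 239.9, 9.5]
eef_rot: [3.14, 0.003, 3.141]
wrist_force: [-1.2, -0.1, 5.9]
finger_gap: 0.647
grasp_force: 32.1
now [596.3 239.9   9.5] 180.0
(594.7, 241, 150, 180) [  0.12   0.13 -14.05] -0.0
(595.2, -104, 150, 180) [  0.06 -34.37 -14.12] -0.0
(595.2, -104, 10, 180) [  0.11 -34.39  -0.12] -0.0
```

```bash
python3 -m creep '[[0,0,0,-5,0],[0,0,0,-10,0],[0,0,-2,-14,0],[0,0,-8,-14,0],[0,0,-14,-14,0],[0,0,-20,-14,0],[0,0,-26,-14,0],[0,0,-31,-14,0],[0,0,-34.4,-14,0],[0,0,-34.4,-14,0],[0,0,-34.4,-14,0],[0,0,-34.4,-14,0]]'
python3 -c "
from h import *
go((595.2,-104,40,180),(595.2,-104,13,180))"
```

```text
time: 4.65
eef_pos: [595.1, -102.8, 147.5]
eef_rot: [3.141, 0.0, -3.139]
wrist_force: [0.7, 0.1, -0.3]
finger_gap: 0.643
grasp_force: 32.2
now [ 595.1 -102.8  147.5] -179.8
(595.2, -104, 40, 180) [-1.000e-02 -1.300e-01  1.075e+01] 0.2
(595.2, -104, 13, 180) [-1.000e-02 -1.300e-01  1.345e+01] 0.2
```

```bash
python3 -m creep '[[0,0,-0.1,4,0],[0,0,-0.1,8,0],[0,0,-0.1,11.5,0],[0,0,-0.1,13,0],[0,0,-0.1,13.4,0],[0,0,-0.1,13.4,0],[0,0,-0.1,13.4,0],[0,0,-0.1,13.4,0]]'
python3 -c "
from h import *
go((595.2,-104,40,180),(595.2,-104,13,180))"
```

```text
time: 5.65
eef_pos: [595.5, -106.3, 14.3]
eef_rot: [-3.141, 0.002, 3.141]
wrist_force: [-0.3, -0.5, -0.3]
finger_gap: 0.642
grasp_force: 32.2
now [ 595.5 -106.3   14.3] 180.0
(595.2, -104, 40, 180) [ 0.03  0.23 -2.57] -0.0
(595.2, -104, 13, 180) [0.03 0.23 0.13] -0.0
```

```bash
python3 -m creep '[[0,0,0.1,0.15,0],[0,0,0.1,0.15,0],[0.85,0,0.1,0.15,0],[0.85,0,0.1,0.15,0],[1,0,0.1,0.15,0],[1,0,0.1,0.15,0],[1,0,0.1,-4,0],[1,0,0.1,-9,0],[1,0,0.1,-13.5,0],[1,0,0.1,-13.5,0],[1,0,0.1,-13.5,0]]'
python3 -c "
from h import *
go((611.7,125.7,110,180),(611.7,125.7,10,180))
T=wristT(); im=imaging.read_camera('wrist'); cv2.imwrite('pics/w2.png',im[...,::-1])
"
```

```text
time: 7.02
eef_pos: [594.2, -105.1, 148.0]
eef_rot: [3.142, -0.001, 3.141]
wrist_force: [-0.6, 0.5, -0.2]
finger_gap: 0.998
grasp_force: 0.0
now [ 594.2 -105.1  148. ] 180.0
(611.7, 125.7, 110, 180) [-1.74 23.08  3.8 ] -0.0
(611.7, 125.7, 10, 180) [-1.75 23.08 13.8 ] -0.0
```

View pics/w2.png

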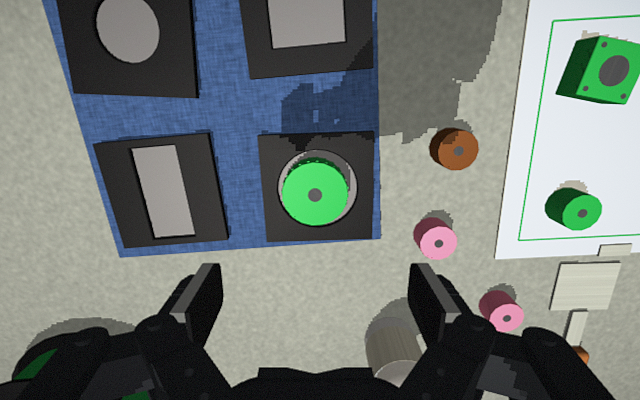

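The knob sits in its round pocket at (315,193). Next is the small foot, travelling at 148 mm, which is above the bottle.

```bash
python3 -m creep '[[1,0,6,0,0],[1,-1,12,0,0],[1,-1.75,18,0,0],[1,-1.75,23.1,0,0],[1,-1.75,23.1,4,0],[1,-1.75,23.1,8,0],[1,-1.75,23.1,8,0],[1,-1.75,23.1,8,0],[1,-1.75,23.1,8,0]]'
python3 -c "
from h import *
go((611.7,125.7,10,180))"
```

```text
time: 8.2
eef_pos: [613.7, 125.9, 69.8]
eef_rot: [3.141, 0.003, 3.141]
wrist_force: [-0.8, 0.6, -0.2]
finger_gap: 1.0
grasp_force: 0.0
now [613.7 125.9  69.8] 179.9
(611.7, 125.7, 10, 180) [ 0.21 -0.03  5.98] -0.1
```

```bash
python3 -m creep '[[1,0.1,0,4,0],[1,0.1,0,5.9,0],[1,0.1,0,5.9,0],[1,0.1,0,5.9,0],[0,0.1,0,5.9,0],[0,0.1,0,5.9,0],[0,0.1,0,5.9,0],[0,0.1,0,5.9,0],[0,0.1,0,5.9,0],[0,0.1,0,5.9,0],[0,0.1,0,5.9,0],[0,0.1,0,5.9,0]]' 30
python3 -c "
from h import *
go((611,125.7,150,180),(465,-252.3,150,180),(465,-252.3,14,180))"
```

```text
time: 9.7
eef_pos: [611.8, 126.0, 9.9]
eef_rot: [3.141, 0.001, 3.141]
wrist_force: [-0.7, -0.3, 4.9]
finger_gap: 0.386
grasp_force: 29.7
now [611.8 126.    9.9] 180.0
(611, 125.7, 150, 180) [  0.07  -0.02 -14.01] -0.0
(465, -252.3, 150, 180) [ 14.65 -37.83 -14.02] -0.0
(465, -252.3, 14, 180) [ 14.66 -37.83  -0.42] -0.0
```

```bash
python3 -m creep '[[0,0,0,-6,0],[0,0,0,-11,0],[0,2,-5,-14,0],[0,4,-10.5,-14,0],[0,6.2,-16,-14,0],[0,8.3,-21.5,-14,0],[0,10.4,-27,-14,0],[0,12.5,-32.5,-14,0],[0,14.65,-37.8,-14,0],[0,14.65,-37.8,-14,0],[0,14.65,-37.8,-14,0],[0,14.65,-37.8,-14,0]]'
python3 -m creep '[[0,0,0,4,0],[0,0,0,8,0],[0,0,0,11.5,0],[0,0,0,12.8,0],[0,0,0,12.8,0],[0,0,0,12.8,0],[0,0,0,12.8,0]]'
python3 -c "
from h import *
go((465,-252.3,13.5,180))"
```

```text
time: 11.2
eef_pos: [465.7, -250.2, 149.2]
eef_rot: [3.141, 0.0, -3.139]
wrist_force: [-0.5, 0.3, -0.1]
finger_gap: 0.386
grasp_force: 30.1
time: 12.08
eef_pos: [465.7, -252.4, 22.5]
eef_rot: [-3.141, 0.002, 3.141]
wrist_force: [0.6, 0.0, -0.6]
finger_gap: 0.38
grasp_force: 30.1
now [ 465.7 -252.4   22.5] 180.0
(465, -252.3, 13.5, 180) [0.07 0.01 0.9 ] -0.0
```

Next I place the foot, release it, rise, and take a top picture.

```bash
python3 -m creep '[[0,0,0,0.9,0],[0,0,0,0.95,0],[0,0,0,0.95,0],[0.6,0,0,0.95,0],[0.6,0,0,0.95,0],[1,0,0,0.95,0],[1,0,0,0.95,0],[1,0,0,0.95,0],[1,0,0,-5,0],[1,0,0,-11,0],[1,0,0,-12.5,0],[1,0,0,-12.5,0]]'
python3 -c "
from h import *
go((497.3,118.9,110,170),(497.3,118.9,10,170))"
```

```text
time: 13.58
eef_pos: [465.2, -252.3, 147.1]
eef_rot: [-3.141, 0.002, 3.141]
wrist_force: [0.0, 0.6, -1.0]
finger_gap: 0.998
grasp_force: 0.0
now [ 465.2 -252.3  147.1] 180.0
(497.3, 118.9, 110, 170) [-3.19 37.12  3.68] 10.0
(497.3, 118.9, 10, 170) [-3.17 37.13 13.68] 10.0
```

```bash
python3 -m creep '[[1,-0.5,6,0,2],[1,-1,12,0,5],[1,-1.5,18,0,8],[1,-2,24,0,10],[1,-2.5,30,0,10],[1,-3.2,37.1,0,10],[1,-3.2,37.1,4,10],[1,-3.2,37.1,7,10],[1,-3.2,37.1,7,10],[1,-3.2,37.1,7,10],[1,-3.2,37.1,7,10]]'
python3 - <<'E'
from h import *
T=wristT(); bgr=imaging.read_camera("wrist")[...,::-1].copy(); cal=imaging.calibration("wrist")
for c in blobs(green(cv2.cvtColor(bgr,cv2.COLOR_BGR2HSV)),400):
    print(cv2.boundingRect(c),rect(c,28,cal,T))
go((497.3,118.9,10,170))
bgr=imaging.read_camera("top")[...,::-1].copy(); cv2.imwrite("pics/top1.png",cv2.resize(bgr[175:325,175:475],(800,400),interpolation=2))
E
```

```text
time: 14.95
eef_pos: [497.5, 118.6, 77.1]
eef_rot: [3.141, 0.001, 2.966]
wrist_force: [0.2, -0.2, 0.1]
finger_gap: 1.0
grasp_force: 0.0
(11, 359, 35, 39) [ 580.2 -123.2   14.    46.8  -52.6]
(284, 194, 67, 61) [497.3 119.7  41.4  41.7 -10.5]
(467, 121, 59, 111) [486.4 232.1  23.9  69.2 -10.1]
now [497.6 118.7  77.2] 169.9
(497.3, 118.9, 10, 170) [0.05 0.01 6.72] -0.1
```

View pics/top1.png

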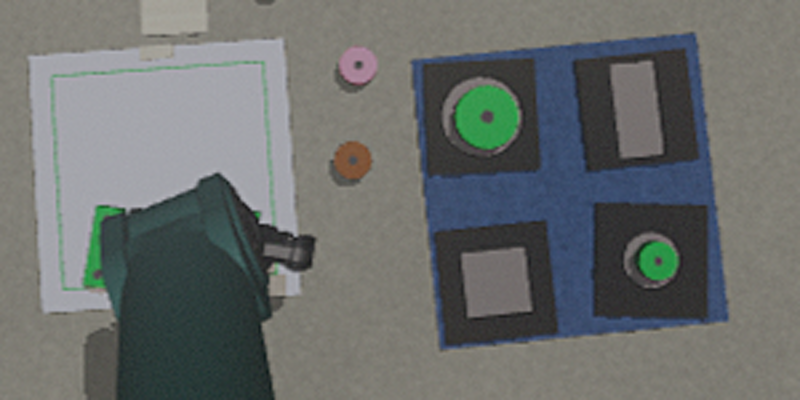

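Both round parts sit in their pockets, knob at crop (487,117) and foot at (658,261); the slight offset is parallax. The square measured -10.5° again, so I'll grasp it.

```bash
python3 -m creep '[[1,0.05,0,4,0.5],[1,0.05,0,6.7,0.5],[1,0.05,0,6.7,0.5],[1,0.05,0,6.7,0.5],[0,0.05,0,6.7,0.5],[0,0.05,0,6.7,0.5],[0,0.05,0,6.7,0.5],[0,0.05,0,6.7,0.5],[0,0.05,0,6.7,0.5],[0,0.05,0,6.7,0.5],[0,0.05,0,6.7,0.5],[0,0.05,0,6.7,0.5]]' 30
python3 -c "
from h import *
go((447.9,-113.1,150,185),(447.9,-113.1,14,185))"
```

```text
time: 16.55
eef_pos: [496.9, 119.2, 10.2]
eef_rot: [3.141, 0.001, 2.958]
wrist_force: [-0.4, -0.4, 6.6]
finger_gap: 0.482
grasp_force: 30.5
now [496.9 119.2  10.2] 169.5
(447.9, -113.1, 150, 185) [  0.56 -23.72 -14.  ] -15.5
(447.9, -113.1, 14, 185) [  0.58 -23.73  -0.4 ] -15.5
```

```bash
python3 -m creep '[[0,0,0,-6,0],[0,0,0,-10,0],[0,0,-6,-10,-5],[0,0.2,-12,-10,-10],[0,0.4,-18,-10,-15.5],[0,0.6,-23.7,-10,-15.5],[0,0.6,-23.7,-10,-15.5],[0,0.6,-23.7,-6,-15.5],[0,0.6,-23.7,-2,-15.5],[0,0.6,-23.7,-1.5,-15.5],[0,0.6,-23.7,-1.5,-15.5],[0,0.6,-23.7,-1.5,-15.5]]'
python3 -c "
from h import *
go((447.9,-113.1,13.7,185))"
```

```text
time: 18.05
eef_pos: [448.2, -112.7, 25.5]
eef_rot: [-3.141, 0.002, -3.054]
wrist_force: [0.8, -0.0, -1.3]
finger_gap: 0.486
grasp_force: 31.1
now [ 448.2 -112.7   25.5] -175.0
(447.9, -113.1, 13.7, 185) [ 0.03 -0.04  1.18] 0.0
```

```bash
python3 -m creep '[[0,0,0,1.1,0],[0,0,0,1.2,0],[0,0,0,1.2,0],[0.7,0,0,1.2,0],[0.7,0,0,1.2,0],[1,0,0,1.2,0],[1,0,0,1.2,0],[1,0,0,1.2,0],[1,0,0,-5,0],[1,0,0,-10,0],[1,0,0,-10,0],[1,0,0,-10,0]]'
python3 -c "
from h import *
go((486.6,231.8,80,170),(486.6,231.8,10,170))"
```

```text
time: 19.55
eef_pos: [446.9, -113.0, 124.3]
eef_rot: [-3.141, -0.0, -3.055]
wrist_force: [0.0, -0.8, -0.6]
finger_gap: 0.996
grasp_force: 0.0
now [ 446.9 -113.   124.3] -175.0
(486.6, 231.8, 80, 170) [-6.94 34.01  4.42] 15.0
(486.6, 231.8, 10, 170) [-6.94 34.01 11.42] 15.0
```

```bash
python3 -m creep '[[1,-1,6,0,5],[1,-2.4,12,0,10],[1,-3.6,18,0,15],[1,-4.9,24,0,15],[1,-6.2,30,0,15],[1,-6.9,34,0,15],[1,-6.9,34,3,15],[1,-6.9,34,5,15],[1,-6.9,34,5,15],[1,-6.9,34,5,15],[1,-6.9,34,5,15]]'
python3 -c "
from h import *
go((486.6,231.8,10,170))"
```

```text
time: 20.92
eef_pos: [486.9, 231.8, 74.8]
eef_rot: [3.141, 0.001, 2.966]
wrist_force: [1.0, -0.8, -0.8]
finger_gap: 0.997
grasp_force: 0.0
now [486.9 231.8  74.8] 170.0
(486.6, 231.8, 10, 170) [ 0.04 -0.01  6.48] -0.0
```

```bash
python3 -m creep '[[1,0,0,4,0],[1,0,0,6.4,0],[1,0,0,6.4,0],[1,0,0,6.4,0],[0,0,0,6.4,0],[0,0,0,6.4,0],[0,0,0,6.4,0],[0,0,0,6.4,0],[0,0,0,6.4,0],[0,0,0,6.4,0],[0,0,0,6.4,0],[0,0,0,6.4,0]]' 30
python3 -c "
from h import *
go((599.5,-243.4,150,185),(599.5,-243.4,14,185))"
```

```text
time: 22.42
eef_pos: [486.8, 232.0, 10.8]
eef_rot: [3.141, 0.001, 2.967]
wrist_force: [-0.4, -0.4, 5.9]
finger_gap: 0.271
grasp_force: 30.5
now [486.8 232.   10.8] 170.0
(599.5, -243.4, 150, 185) [-19.38 -44.84 -13.93] -15.0
(599.5, -243.4, 14, 185) [-19.37 -44.85  -0.33] -15.0
```

```bash
python3 -m creep '[[0,0,0,-6,0],[0,0,0,-12,0],[0,-2.4,-5.5,-14,-3],[0,-4.8,-11.1,-14,-6],[0,-7.2,-16.7,-14,-9],[0,-9.6,-22.3,-14,-12],[0,-12,-27.9,-14,-15],[0,-14.5,-33.5,-14,-15],[0,-17,-39.1,-14,-15],[0,-19.4,-44.8,-14,-15],[0,-19.4,-44.8,-14,-15],[0,-19.4,-44.8,-14,-15]]'
python3 -m creep '[[0,0,0,4,0],[0,0,0,8,0],[0,0,0,11.5,0],[0,0,0,12.5,0],[0,0,0,12.5,0],[0,0,0,12.5,0],[0,0,0,12.5,0]]'
python3 -c "
from h import *
go((599.5,-243.4,14.2,185))"
```

```text
time: 23.92
eef_pos: [598.9, -242.8, 149.6]
eef_rot: [3.14, -0.001, -3.055]
wrist_force: [0.1, 0.3, -0.0]
finger_gap: 0.265
grasp_force: 29.8
time: 24.8
eef_pos: [600.6, -243.4, 26.8]
eef_rot: [-3.141, 0.002, -3.055]
wrist_force: [0.3, -0.5, -0.6]
finger_gap: 0.273
grasp_force: 29.8
now [ 600.6 -243.4   26.8] -175.0
(599.5, -243.4, 14.2, 185) [0.12 0.01 1.26] -0.0
```

```bash
python3 -m creep '[[0,0.1,0,1.2,0],[0,0.1,0,1.3,0],[0,0.1,0,1.3,0],[0.5,0.1,0,1.3,0],[0.5,0.1,0,1.3,0],[1,0.1,0,1.3,0],[1,0.1,0,1.3,0],[1,0.1,0,1.3,0],[1,0.1,0,-5,0],[1,0.1,0,-11,0],[1,0.1,0,-15,0],[1,0.1,0,-15,0]]'
python3 -m creep '[[1,0,-6,0,0],[1,0,-12,0,0],[1,0,-18,0,0],[1,0,-24,0,0],[1,0,-24,0,0],[1,0,-24,0,0]]'
python3 - <<'E'
from h import *
cal=imaging.calibration("top")
bgr=imaging.read_camera("top")[...,::-1].copy(); sc=imaging.read_camera("scene")[...,::-1]
hsv=cv2.cvtColor(bgr,cv2.COLOR_BGR2HSV); g=green(hsv)
for c in blobs(g[180:310,325:455],60):
    print(rect(c+[325,180],31,cal))
cv2.imwrite("pics/fin.png",np.hstack([cv2.resize(bgr[130:325,175:475],(400,260),interpolation=2),cv2.resize(sc[120:300,120:370],(400,260),interpolation=2)]))
E
```

```text
time: 26.3
eef_pos: [601.3, -244.1, 179.5]
eef_rot: [-3.138, 0.008, -3.055]
wrist_force: [-0.6, 0.2, 0.2]
finger_gap: 0.999
grasp_force: 0.0
time: 27.05
eef_pos: [618.6, -481.4, 173.2]
eef_rot: [3.139, -0.002, -3.055]
wrist_force: [-0.5, 0.7, -0.6]
finger_gap: 1.002
grasp_force: 0.0
[ 448.8 -112.7   42.7   41.7    4.9]
[ 465.1 -252.3   33.2   31.4   61.5]
[ 593.5 -105.7   53.4   53.8  -64.6]
[ 598.9 -244.1   69.    25.2    5.3]
```

View pics/fin.png

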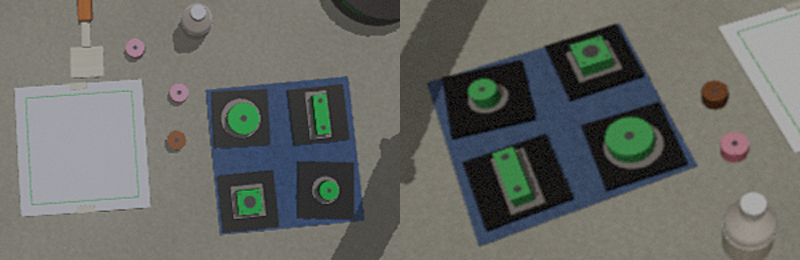

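All four parts lie flat in their pockets, within 2 mm and 1° of the centres. In the left view they are at (240,118), (319,114), (249,202) and (329,190). The bottle and scraper haven't moved and the arm is clear.

```bash
python3 -c "
from station import r
print(r.sign_off())"
```

```text
the job is handed in; nothing more can be done
None
```

I placed all four green parts in their matching pockets, within about 2 mm and 1° on the last camera check, left the scraper and bottle alone, and handed the job in at about 27 s; sign-off returned no verdict.

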